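# Change over the warm-air drying stand

### The arm

A 6-joint arm with a two-finger parallel gripper is mounted at the origin on the work surface. World frame = base frame: x ahead of the robot, y to its left, z up, the work surface at z = 0. Lengths are in mm, angles in rad, forces in N, time in s.
With the tool pointing down it reaches from about 350 to 875 mm from the base axis. Payload 4.2 kg.
Tool frame: the origin (TCP) lies midway between the tips of the shut fingers; the grasp point (between the pads) lies 19 mm behind it; z points along the fingers, y is the line along which they close (so a half turn about z gives the same grasp; the last joint's range is limited). The gripper opens to 85 mm and grips with 20 to 120 N. Pads are 22 mm wide; open, the fingers measure 114 mm over their backs; the gripper's body (76 mm by 85 mm) begins 54 mm behind the grasp point. The pads swing forward as they close: fully open they stand 13 mm farther back than shut.
Start: joints at [1.577, 0.385, 0.008, 0, -1.194, -0.259], TCP at [156.291, 605.122, 231.312] pointing down, gripper open.
Joint ranges: [-3.14, 3.14], [-1.21, 2.06], [-1.07, 1.41], [-3.16, 2.05], [-2.99, -0.16], [-3.1, 3.1]. Speed limits (rad/s): [2.79, 2.79, 3.14, 3.14, 3.14, 3.14].

### API

Orientations are given as a unit quaternion [x, y, z, w].
In Python, from bench import read_state, get_image, job_done gives the robot as it stands.
- The arm moves only by the tool servo_tool, never from a script. Its arguments are lists of equal length, an entry for each row: "rotation": the turn, a rotation vector about the world's x, y, z scaled (see below), a list of three; "slide": the shift along the world's x, y, z scaled (see below), a list of three; "grip": the opening, from -1 (shut) to 1 (fully open). In form: {"rotation": [[rx, ry, rz], ...], "slide": [[tx, ty, tz], ...], "grip": [grip, ...]}. A call has 1 to 8 rows; each row is the pose to reach, as a shift and turn from the pose commanded when the call began, turning the shorter way round; what a row does not reach only later rows make up. The controller multiplies each number of a shift by 0.2 m and each number of a turn by 360 degrees. A row lasts 1/8 s, in which the tool goes at most 62.5 mm and 10.7 degrees, less where a joint would pass 70% of its speed; a pose out of reach is approached as far as the arm can. A call with a number of a shift or a turn outside -1 to 1 is refused whole. A call with a gripper value outside its range is refused whole. The fingers move at their own pace and stop on an object; the grip force is fixed at half the most. Time passes only in rows, so rows that repeat a pose let the fingers close. It gives the time, the measured TCP pose, the force, the opening and the grip force at its end, in the units of the state.
- read_state(): the state, without advancing time (a new reading comes with each control period).
- get_image(name): name is "scene" or "top" or "wrist"; returns a dict with "image" (384x512x3 uint8, red, green, blue), "depth" (384x512 float32, mm along the optical axis (not along the pixel's ray), 0 where there is no reading), "camera_matrix" (3x3 intrinsics, pixels), "rvec" (rotation vector, rad) and "tvec" (3), from world to camera coordinates, as OpenCV has them; the wrist camera has in their place "hand_eye" (4x4, takes a point from camera to tool coordinates, whose origin is the TCP and whose axes are the flange's). Camera axes: x right, y down, z forward; pixel columns grow to the right and rows downward; lengths in mm; the calibration is good to about 2 mm. A picture is of the moment at which its call begins: read the wrist's pose just before it.
- job_done(): hands the job in; it is judged then, once.
The state is a dict: "clock": time; "joints": joint angles; "joint_vel": joint speeds; "joint_efforts": joint torques, N m; "position": TCP position; "ee_rot": TCP orientation; "contact_force": force on the tool from outside, world axes, zero at the start; "wrist_torque": the same for the moment, N m; "gripper_width": finger opening in mm; "grasp_force": force on a finger pad.
Only numpy, scipy, OpenCV 4.12 (cv2) and the standard library are available. Lean on these libraries where they do the work, as an engineer would, in place of code of your own. Each camera call takes 0.05 s, during which the arm holds its last target. There are 200 camera calls.

### The job

Change over the warm-air drying stand: first shut the air with the red valve handwheel (clockwise, all the way down), then clear the dry (pale) tumblers from its seats into the top green tray, standing upright, and seat every damp (dark) tumbler upright and fully down in a dished seat of its own. Only then turn the handwheel anticlockwise until the air is fully open again, and leave the other things on the bench where they are.

Things in the scene. Friction and masses are not known exactly. Their poses are not given: they have to be found in the camera images.
- damp0_mid (a point): damp round-based bisque tumbler, dark brown, 60 mm across, 50 mm tall, open on top, wall 4.5 mm; outside upright from 22 mm up, below it rounds in to a 16 mm flat; heavy base, 140 g: rights itself on a flat surface. Point: on its axis, 25 mm above the foot; local z: up its axis. 2 or 3 dark ones are present, at first on the bench
- damp1_mid (a point): damp round-based bisque tumbler, dark brown, 60 mm across, 50 mm tall, open on top, wall 4.5 mm; outside upright from 22 mm up, below it rounds in to a 16 mm flat; heavy base, 140 g: rights itself on a flat surface. Point: on its axis, 25 mm above the foot; local z: up its axis. 2 or 3 dark ones are present, at first on the bench
- damp2_mid (a point): damp round-based bisque tumbler, dark brown, 60 mm across, 50 mm tall, open on top, wall 4.5 mm; outside upright from 22 mm up, below it rounds in to a 16 mm flat; heavy base, 140 g: rights itself on a flat surface. Point: on its axis, 25 mm above the foot; local z: up its axis. 2 or 3 dark ones are present, at first on the bench
- dry0_mid (a point): dry round-based bisque tumbler, pale buff, 60 mm across, 50 mm tall, open on top, wall 4.5 mm; outside upright from 22 mm up, below it rounds in to a 16 mm flat; heavy base, 140 g: rights itself on a flat surface. Point: on its axis, 25 mm above the foot; local z: up its axis. 1 or 2 pale ones are present, at first in seats of the stand
- dry1_mid (a point): dry round-based bisque tumbler, pale buff, 60 mm across, 50 mm tall, open on top, wall 4.5 mm; outside upright from 22 mm up, below it rounds in to a 16 mm flat; heavy base, 140 g: rights itself on a flat surface. Point: on its axis, 25 mm above the foot; local z: up its axis. 1 or 2 pale ones are present, at first in seats of the stand
- dry2_mid (a point): dry round-based bisque tumbler, pale buff, 60 mm across, 50 mm tall, open on top, wall 4.5 mm; outside upright from 22 mm up, below it rounds in to a 16 mm flat; heavy base, 140 g: rights itself on a flat surface. Point: on its axis, 25 mm above the foot; local z: up its axis. 1 or 2 pale ones are present, at first in seats of the stand
- seat0 (a point): one of three dished seats (aluminium funnels, in a row 110 mm apart) on the low grey drying stand (110 x 350 mm, 50 mm high). Point: on the seat's axis, 6 mm above the stand's top, where the foot of a seated tumbler rests. The 45-degree funnel is 28 mm wide inside here and 56 mm (64 outside) at its lip 14 mm higher. Local x across the row, y along it away from the valve
- seat1 (a point): one of three dished seats (aluminium funnels, in a row 110 mm apart) on the low grey drying stand (110 x 350 mm, 50 mm high). Point: on the seat's axis, 6 mm above the stand's top, where the foot of a seated tumbler rests. The 45-degree funnel is 28 mm wide inside here and 56 mm (64 outside) at its lip 14 mm higher. Local x across the row, y along it away from the valve
- seat2 (a point): one of three dished seats (aluminium funnels, in a row 110 mm apart) on the low grey drying stand (110 x 350 mm, 50 mm high). Point: on the seat's axis, 6 mm above the stand's top, where the foot of a seated tumbler rests. The 45-degree funnel is 28 mm wide inside here and 56 mm (64 outside) at its lip 14 mm higher. Local x across the row, y along it away from the valve
- tray_in (a point): centre of the inner floor of the uppermost of three stacked green plastic trays; inside 190 mm (local x) x 220 mm (local y), walls rise 39 mm above this floor; the stack is fixed
- valve (a joint): turn of the valve's red handwheel in rad: 0 shut, 4.8 fully open (stop); it grows anticlockwise seen from above. The quick-opening screw lifts the wheel 3.2 mm per rad. At first it is open to 3.4 to 4.7. It needs about 0.3 N m and stays where it is left
- valve_wheel (a point): centre of the red handwheel on the brass globe valve at the end of the drying stand: rim 63 mm across, 9 mm thick, four spokes, axis vertical, free underneath for 25 mm except for the 29 mm wide brass bonnet on its axis; the point rises with the wheel and local x turns with it
- mug: blue glazed mug, 76 mm across, 85 mm tall, handle to local +y; origin at the centre of its foot. To be left alone
- turning_tool: aluminium turning tool, 180 mm long along x, 10 mm thick, lying; origin below its shaft's middle. To be left alone
- rib: round wooden rib, 90 mm across, 6 mm thick, lying; origin at its centre underneath. To be left alone
- tile: pale celadon test tile, 90 x 60 x 7 mm, lying; origin at its centre underneath. To be left alone
- jar: stoneware-coloured glaze jar with white lid, 68 mm across, 95 mm tall; origin at the centre of its foot. To be left alone

How it is judged (in metres and radians):
On the way, in this order (a step that is already met when the one before it is completed fails the run):
1. the valve is shut (value of joint valve below 0.3 rad), for 0.2 s.
2. after that, every dry tumbler stands in the top tray and every damp one is seated in the stand (((horizontal distance between damp0_mid and seat0 below 0.006 m and z of damp0_mid in the frame of seat0 between 0.019 and 0.031 m) or (horizontal distance between damp0_mid and seat1 below 0.006 m and z of damp0_mid in the frame of seat1 between 0.019 and 0.031 m) or (horizontal distance between damp0_mid and seat2 below 0.006 m and z of damp0_mid in the frame of seat2 between 0.019 and 0.031 m)) and angle between each of damp0_mid, damp1_mid, damp2_mid's own z axis and vertical below 0.17 rad and ((horizontal distance between damp1_mid and seat0 below 0.006 m and z of damp1_mid in the frame of seat0 between 0.019 and 0.031 m) or (horizontal distance between damp1_mid and seat1 below 0.006 m and z of damp1_mid in the frame of seat1 between 0.019 and 0.031 m) or (horizontal distance between damp1_mid and seat2 below 0.006 m and z of damp1_mid in the frame of seat2 between 0.019 and 0.031 m)) and ((horizontal distance between damp2_mid and seat0 below 0.006 m and z of damp2_mid in the frame of seat0 between 0.019 and 0.031 m) or (horizontal distance between damp2_mid and seat1 below 0.006 m and z of damp2_mid in the frame of seat1 between 0.019 and 0.031 m) or (horizontal distance between damp2_mid and seat2 below 0.006 m and z of damp2_mid in the frame of seat2 between 0.019 and 0.031 m)) and x of dry0_mid in the frame of tray_in between -0.09 and 0.09 m and y of dry0_mid in the frame of tray_in between -0.105 and 0.105 m and z of dry0_mid in the frame of tray_in between 0.015 and 0.035 m and angle between each of dry0_mid, dry1_mid, dry2_mid's own z axis and vertical below 0.3 rad and x of dry1_mid in the frame of tray_in between -0.09 and 0.09 m and y of dry1_mid in the frame of tray_in between -0.105 and 0.105 m and z of dry1_mid in the frame of tray_in between 0.015 and 0.035 m and x of dry2_mid in the frame of tray_in between -0.09 and 0.09 m and y of dry2_mid in the frame of tray_in between -0.105 and 0.105 m and z of dry2_mid in the frame of tray_in between 0.015 and 0.035 m), for 0.2 s.
3. after that, the valve is turned fully open (value of joint valve above 4.4 rad), for 0.2 s.
At the end, for the whole second after the job is handed in: Every damp tumbler sits in a seat: axis within 6 mm of the seat's, foot within 6 mm of its seated height, tilted under 0.17 rad. Every dry tumbler stands on the top tray's floor (within 10 mm in height, tilted under 0.3 rad). Valve beyond 4.4 of 4.8 rad. All tumblers at rest (under 30 mm/s) (all of step 2 and linear speed of each of damp0, damp1, damp2, dry0, dry1, dry2 below 0.03 m/s and value of joint valve above 4.4 rad); the robot touches nothing.
It fails at once if the mug, turning tool, rib, tile or jar is moved more than 50 mm (distance of any of mug, turning_tool, rib, tile, jar from where it was at the start of the episode above 0.05 m).
Of damp0, damp1, damp2 only 2 to 3 are there at a start; the rules pass over those that are not, and their reading is None.
Of dry0, dry1, dry2 only 1 to 2 are there at a start; the rules pass over those that are not, and their reading is None.
At some moment in a run one of damp0, damp1, damp2, dry0, dry1, dry2 may be knocked a few centimetres aside while the robot is not near it.
Once in a run the grip may slacken for a moment while it holds something.
It also fails if it takes over 210 s, if anything falls off the work surface, if the arm or the gripper's body presses on something with over 40 N, if the wrist force passes 120 N, or if a joint passes its speed limit or range.

## Working session

There is one attempt and no reset: what is moved stays moved. The work goes in short steps, Python scripts to look and compute and a tool call to move; the robot and the scene stay as the last step left them, time stands still between calls to the robot, and variables do not carry over. Pictures are saved under pics/ and viewed, at most 14 in all, crops included, and the job is handed in when it is done.

Besides the shell and the picture viewer there is one more tool, called after "Call:" as a command line: name --argument value ..., lists and objects as JSON in quotes. servo_tool: Moves the arm, as the interface text tells. Shifts and turns lie within -1 to 1; 1 stands for 0.2 m of shift or 360 degrees of turn. Its arguments: {"type":"object","properties":{"rotation":{"type":"array","items":{"type":"array","items":{"type":"number","minimum":-1,"maximum":1}}},"slide":{"type":"array","items":{"type":"array","items":{"type":"number","minimum":-1,"maximum":1}}},"grip":{"type":"array","items":{"type":"number"}}},"required":["rotation","slide","grip"]}

```bash
mkdir -p pics; cat > h.py <<'E'
import numpy as np, cv2
from bench import *
def world(d):
    K=np.array(d['camera_matrix']);R,_=cv2.Rodrigues(np.array(d['rvec'],float));t=np.array(d['tvec'],float).ravel()
    z=d['depth'];v,u=np.indices(z.shape)
    c=np.stack([(u-K[0,2])/K[0,0]*z,(v-K[1,2])/K[1,1]*z,z],-1)
    return (c-t)@R
def save(d,n): cv2.imwrite('pics/'+n,d['image'][:,:,::-1])
E
python3 - <<'E'
from h import *
for n in ['top','scene']:
    d=get_image(n);save(d,n+'0.png');np.savez(n+'0.npz',**{k:np.array(v) for k,v in d.items()})
s=read_state();print(s)
d=get_image('top');w=world(d)
print(w[::64,::64].round().tolist())
E
```

```text
{'clock': 0.1, 'joints': array([ 1.57660750e+00,  3.85440224e-01,  6.75334307e-03, -3.89387606e-04,
       -1.19401967e+00, -2.58558748e-01]), 'joint_vel': array([-1.72622723e-03, -2.26174404e-03,  1.97492307e-03,  1.61825536e-03,
        3.05776421e-04, -1.96502680e-05]), 'joint_efforts': array([-7.83033956e-04, -3.93318951e+01,  1.88927883e+01,  4.19789672e+00,
       -2.58142732e-03, -1.01102657e-06]), 'position': array([156.18127096, 604.6257925 , 230.35797966]), 'ee_rot': array([ 9.92015933e-01, -1.26108858e-01, -5.35056663e-05,  9.70632348e-04]), 'contact_force': array([ 0.01309755, -0.48297993,  0.7839016 ]), 'wrist_torque': array([-0.0315622 , -0.00951412, -0.00557584]), 'grasp_force': 0.0, 'gripper_width': 85.58729116003704}
[[[1461.0, 1181.0, -745.0], [1470.0, 902.0, -752.0], [1471.0, 616.0, -743.0], [1479.0, 336.0, -748.0], [1488.0, 55.0, -755.0], [1234.0, -175.0, -292.0], [1236.0, -391.0, -288.0], [1509.0, -789.0, -764.0]], [[867.0, 731.0, -0.0], [819.0, 500.0, 126.0], [843.0, 357.0, 75.0], [878.0, 204.0, -1.0], [885.0, 29.0, -9.0], [885.0, -145.0, -0.0], [887.0, -318.0, 3.0], [891.0, -491.0, 2.0]], [[672.0, 682.0, 56.0], [689.0, 538.0, 5.0], [694.0, 367.0, 2.0], [697.0, 196.0, 2.0], [688.0, 23.0, 49.0], [664.0, -130.0, 151.0], [710.0, -318.0, -3.0], [713.0, -487.0, 2.0]], [[505.0, 664.0, 59.0], [517.0, 526.0, -0.0], [522.0, 359.0, -6.0], [525.0, 188.0, 2.0], [529.0, 20.0, -2.0], [532.0, -148.0, 2.0], [515.0, -281.0, 145.0], [525.0, -445.0, 102.0]], [[346.0, 679.0, 0.0], [350.0, 514.0, -3.0], [354.0, 347.0, -1.0], [358.0, 180.0, 4.0], [362.0, 16.0, -1.0], [366.0, -149.0, -0.0], [368.0, -288.0, 107.0], [372.0, -439.0, 105.0]], [[185.0, 662.0, 4.0], [188.0, 501.0, -2.0], [193.0, 336.0, 2.0], [197.0, 174.0, 2.0], [201.0, 12.0, 1.0], [205.0, -151.0, -2.0], [210.0, -312.0, -1.0], [213.0, -475.0, -5.0]]]
```

View pics/top0.png

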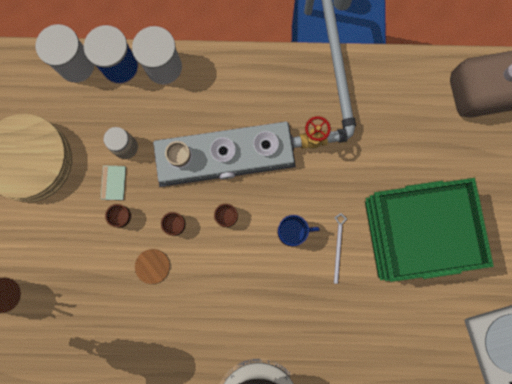

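View pics/scene0.png

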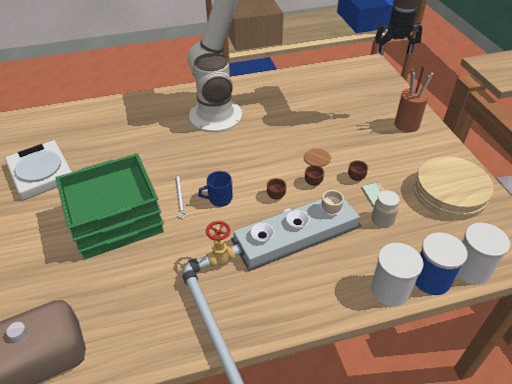

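Top view: one pale tumbler in the left seat (178,153), empty seats at (223,150) and (267,144), dark tumblers at (118,216), (173,224), (226,216), handwheel at (318,129), tray centre near (430,228), mug (294,231). Image up is +x and left is +y.

```bash
cat >> h.py <<'E'
def ring(w,px,zlo,zhi,r=24,rad=(20,36),col=None):
    u,v=px; s=w[v-r:v+r+1,u-r:u+r+1].reshape(-1,3)
    s=s[(s[:,2]>zlo)&(s[:,2]<zhi)]
    if len(s)<6: return None
    from scipy.optimize import least_squares
    hull=cv2.convexHull(s[:,:2].astype(np.float32)).reshape(-1,2)
    (c,rr)=cv2.minEnclosingCircle(s[:,:2].astype(np.float32))
    f=least_squares(lambda p:np.hypot(*(hull-p[:2]).T)-p[2],[*s[:,:2].mean(0),30],loss='soft_l1',f_scale=1.5).x
    return len(s),f.round(1),np.median(s[:,2]).round(1),np.round(c,1),round(rr,1)
E
python3 - <<'E'
from h import *
acc=[];
for i in range(4):
    d=get_image('top');acc.append(world(d))
w=np.median(acc,0);np.save('w0.npy',w)
for n,p in dict(d0=(118,216),d1=(173,224),d2=(226,216)).items(): print(n,ring(w,p,38,62))
print('dry',ring(w,(178,153),85,120))
for p in [(223,150),(267,144)]: print('seat',ring(w,p,62,80,20))
im=d['image'].astype(int);red=(im[...,0]>110)&(im[...,1]<60)&(im[...,2]<60)
v,u=np.nonzero(red[100:160,290:345]);s=w[100:160,290:345][red[100:160,290:345]]
s=s[s[:,2]>40];print('wheel',np.percentile(s[:,2],[5,25,50,75,95]).round())
t=s[s[:,2]>np.median(s[:,2])-15];print(cv2.minEnclosingCircle(t[:,:2].astype(np.float32)),t.mean(0))
# tray
g=(im[...,1]>im[...,0]+30)&(im[...,1]>im[...,2]+20);s=w[170:290,360:500][g[170:290,360:500]]
h=np.histogram(s[:,2],bins=np.arange(0,180,6));print(list(zip(h[1],h[0])))
top=s[s[:,2]>np.percentile(s[:,2],98)-12];print('tray',cv2.minAreaRect(top[:,:2].astype(np.float32)),top[:,2].mean())
# stand
b=w[120:190,150:298].reshape(-1,3);b=b[(b[:,2]>44)&(b[:,2]<56)];print('stand',cv2.minAreaRect(b[:,:2].astype(np.float32)),np.median(b[:,2]))
# pipe, mug
for p in [(345,110),(340,80),(335,50),(348,130),(330,138),(310,138)]: print(p,w[p[1],p[0]].round())
print('mug',ring(w,(294,231),75,95))
E
```

```text
d0 (180, array([454.1, 368.5,  29.7]), np.float64(48.8), array([454.4, 368.3]), 30.2)
d1 (157, array([437. , 227. ,  29.4]), np.float64(48.8), array([437.2, 227.1]), 29.8)
d2 (145, array([461.4,  94.3,  29.5]), np.float64(49.1), array([461.7,  94.3]), 29.8)
dry (228, array([606. , 213.8,  29.7]), np.float64(103.4), array([606.2, 213.9]), 30.0)
seat (232, array([625. , 105.6,  31. ]), np.float64(67.1), array([625.3, 105.7]), 31.6)
seat (239, array([643.7,  -2.9,  31.1]), np.float64(66.8), array([643.9,  -2.4]), 31.7)
wheel [140. 142. 143. 144. 145.]
((665.1524047851562, -124.8838882446289), 29.841978073120117) [ 664.04102659 -125.11915782  142.96766155]
[(np.int64(0), np.int64(0)), (np.int64(6), np.int64(7)), (np.int64(12), np.int64(30)), (np.int64(18), np.int64(0)), (np.int64(24), np.int64(0)), (np.int64(30), np.int64(0)), (np.int64(36), np.int64(74)), (np.int64(42), np.int64(172)), (np.int64(48), np.int64(31)), (np.int64(54), np.int64(45)), (np.int64(60), np.int64(46)), (np.int64(66), np.int64(13)), (np.int64(72), np.int64(0)), (np.int64(78), np.int64(0)), (np.int64(84), np.int64(11
[... 262 characters left out ...]
nt64(138), np.int64(1288)), (np.int64(144), np.int64(348)), (np.int64(150), np.int64(0)), (np.int64(156), np.int64(0)), (np.int64(162), np.int64(0)), (np.int64(168), np.int64(0))]
tray ((424.080322265625, -339.3138122558594), (214.99295043945312, 345.3851623535156), 9.534050941467285) 143.07441896246638
stand ((621.7550048828125, 96.54401397705078), (119.47333526611328, 367.3190612792969), 9.662592887878418) 49.36714641257531
(345, 110) [ 742. -206.   45.]
(340, 80) [ 822. -192.   47.]
(335, 50) [ 904. -179.   48.]
(348, 130) [ 689. -213.   46.]
(330, 138) [ 667. -167.   46.]
(310, 138) [ 641. -107.  141.]
mug (168, array([425.9, -74.4,  37.3]), np.float64(84.1), array([425.9, -74.5]), 37.8)
```

Call:
servo_tool --rotation '[[0,0,0.035],[0,0,0.035],[0,0,0.035],[0,0,0.035],[0,0,0.035],[0,0,0.035]]' --slide '[[0.7,-1,0],[0.7,-1,0],[0.7,-1,0],[0.7,-1,0],[0.7,-1,0],[0.7,-1,0]]' --grip '[1,1,1,1,1,1]'

```text
clock: 1.1
position: [296.5, 405.3, 231.6]
ee_rot: [1.0, -0.017, 0.0, -0.0]
contact_force: [0.5, 0.4, 1.0]
gripper_width: 85.2
grasp_force: 0.0
```

Call:
servo_tool --rotation '[[0,0,0.035],[0,0,0.035],[0,0,0.035],[0,0,0.035],[0,0,0.035],[0,0,0.035]]' --slide '[[0.7,-1,0],[0.7,-1,0],[0.7,-1,0],[0.7,-1,0],[0.7,-1,0],[0.7,-1,0]]' --grip '[1,1,1,1,1,1]'

```text
clock: 1.85
position: [436.3, 206.1, 231.1]
ee_rot: [0.996, 0.094, -0.0, -0.0]
contact_force: [-0.5, 0.5, -0.3]
gripper_width: 85.1
grasp_force: 0.0
```

Call:
servo_tool --rotation '[[0,0,0.035],[0,0,0.035],[0,0,0.035],[0,0,0.035],[0,0,0.035],[0,0,0.035]]' --slide '[[0.7,-1,0],[0.7,-1,0],[0.7,-1,0],[0.7,-1,0],[0.7,-1,0],[0.7,-1,0]]' --grip '[1,1,1,1,1,1]'

```text
clock: 2.6
position: [576.2, 6.7, 230.8]
ee_rot: [0.979, 0.203, -0.0, -0.0]
contact_force: [0.0, -0.5, 0.4]
gripper_width: 85.3
grasp_force: 0.0
```

```bash
cat >> h.py <<'E'
def st():
    s=read_state();p=s['position'];q=s['ee_rot']
    from scipy.spatial.transform import Rotation as R
    m=R.from_quat(q).as_matrix();yaw=np.degrees(np.arctan2(m[1,1],m[0,1]))
    print('t',round(s['clock'],2),'p',p.round(1),'closeyaw',yaw.round(1),'zdir',m[:,2].round(3),'j',s['joints'].round(2),'F',s['contact_force'].round(1),'T',s['wrist_torque'].round(2),'w',round(s['gripper_width'],1),'g',round(s['grasp_force'],1))
    return p
def wristw(d=None):
    from scipy.spatial.transform import Rotation as R
    s=read_state();d=get_image('wrist');K=np.array(d['camera_matrix']);z=d['depth'];v,u=np.indices(z.shape)
    c=np.stack([(u-K[0,2])/K[0,0]*z,(v-K[1,2])/K[1,1]*z,z],-1)
    H=np.array(d['hand_eye']);t=c@H[:3,:3].T+H[:3,3]
    w=t@R.from_quat(s['ee_rot']).as_matrix().T+s['position'];w[z<=0]=np.nan
    return d,w
E
python3 - <<'E'
from h import *
st()
d,w=wristw();save(d,'w1.png');print(w[::96,::128].round().tolist(),np.array(d['hand_eye']).round(2).tolist())
im=d['image'].astype(int);red=(im[...,0]>100)&(im[...,1]<60)&(im[...,2]<60)
s=w[red];s=s[(s[:,2]>120)&(s[:,2]<160)];print(len(s))
if len(s)>50: print(cv2.minEnclosingCircle(s[:,:2].astype(np.float32)),np.percentile(s[:,2],[5,50,95]))
E
```

```text
t 2.6 p [576.2   6.7 230.8] closeyaw -66.6 zdir [-0.001  0.    -1.   ] j [ 0.29  0.3  -0.12 -0.   -1.15  1.69] F [ 0.  -0.5  0.4] T [-0.04  0.03  0.01] w 85.3 g 0.0
[[[629.0, 334.0, -0.0], [685.0, 205.0, -1.0], [741.0, 75.0, -1.0], [797.0, -54.0, -1.0]], [[525.0, 320.0, -1.0], [nan, nan, nan], [649.0, 36.0, 51.0], [711.0, -108.0, -0.0]], [[399.0, 302.0, 0.0], [467.0, 144.0, -2.0], [536.0, -14.0, -0.0], [605.0, -172.0, 0.0]], [[241.0, 280.0, 0.0], [568.0, 56.0, 279.0], [453.0, -50.0, 84.0], [604.0, -39.0, 273.0]]] [[-0.0, -0.95, -0.32, 83.23], [1.0, -0.0, 0.0, -0.41], [-0.0, -0.32, 0.95, -142.26], [0.0, 0.0, 0.0, 1.0]]
2984
((667.74169921875, -125.01724243164062), 31.084577560424805) [139.4021975  143.07011133 144.91937917]
```

Call:
servo_tool --rotation '[[0,0,0.028],[0,0,0.056],[0,0,0.084],[0,0,0.11],[0,0,0.11],[0,0,0.11],[0,0,0.11],[0,0,0.11]]' --slide '[[0.15,-0.22,0],[0.3,-0.44,0],[0.455,-0.66,0],[0.455,-0.66,0],[0.455,-0.66,-0.2],[0.455,-0.66,-0.4],[0.455,-0.66,-0.58],[0.455,-0.66,-0.58]]' --grip '[1,1,1,1,1,1,1,1]'

```text
clock: 3.65
position: [665.2, -124.3, 112.4]
ee_rot: [0.852, 0.523, -0.003, -0.002]
contact_force: [-0.2, -0.4, 1.1]
gripper_width: 85.4
grasp_force: 0.0
```

Call:
servo_tool --rotation '[[0,0,0],[0,0,0],[0,0,0],[0,0,0],[0,0,0],[0,0,0]]' --slide '[[0,0,0],[0,0,0],[0,0,0],[0,0,0],[0,0,0],[0,0,0]]' --grip '[-1,-1,-1,-1,-1,-1]'

```text
clock: 4.4
position: [667.9, -125.5, 118.4]
ee_rot: [0.853, 0.522, 0.002, 0.0]
contact_force: [-3.0, 5.1, 5.9]
gripper_width: 58.9
grasp_force: 64.1
```

```bash
python3 -c "
from h import *
st()
d=get_image('wrist');save(d,'w2.png')"
```

```text
t 4.4 p [ 667.9 -125.5  118.4] closeyaw -27.0 zdir [ 0.003  0.001 -1.   ] j [ 0.05  0.56  0.01 -0.   -1.01  2.62] F [-3.   5.1  5.9] T [ 1.54  1.   -0.1 ] w 58.9 g 64.1
```

View pics/w2.png

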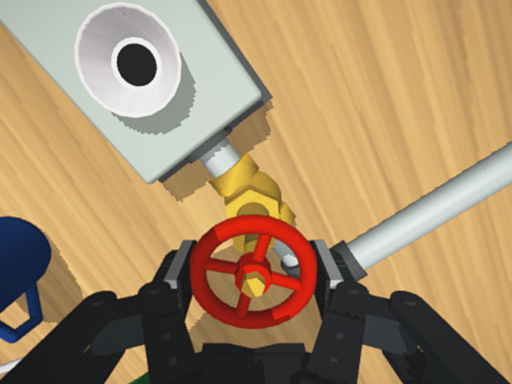

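Call:
servo_tool --rotation '[[0,0,-0.025],[0,0,-0.05],[0,0,-0.075],[0,0,-0.1],[0,0,-0.125],[0,0,-0.15],[0,0,-0.175],[0,0,-0.2]]' --slide '[[0,0,-0.0025],[0,0,-0.005],[0,0,-0.0075],[0,0,-0.01],[0,0,-0.0125],[0,0,-0.015],[0,0,-0.0175],[0,0,-0.02]]' --grip '[-1,-1,-1,-1,-1,-1,-1,-1]'

```text
clock: 5.45
position: [668.4, -126.6, 114.5]
ee_rot: [0.997, -0.081, 0.002, -0.0]
contact_force: [-1.7, 0.9, 5.5]
gripper_width: 58.8
grasp_force: 64.0
```

```bash
python3 -c "
from h import *
st()
d,w=wristw();save(d,'w3.png')"
```

```text
t 5.45 p [ 668.4 -126.6  114.5] closeyaw -99.3 zdir [ 0.004 -0.    -1.   ] j [ 0.05  0.57  0.    0.   -1.    1.36] F [-1.7  0.9  5.5] T [0.55 0.57 0.23] w 58.8 g 64.0
```

View pics/w3.png

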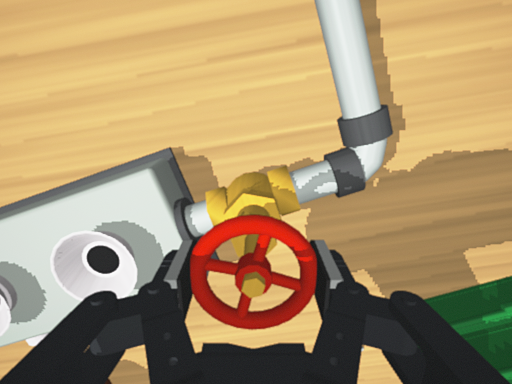

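The wheel turns with the fingers (the spokes keep the same place between the pads, wheel around (253,272)). Continuing.

Call:
servo_tool --rotation '[[0,0,-0.025],[0,0,-0.05],[0,0,-0.075],[0,0,-0.1],[0,0,-0.125],[0,0,-0.15],[0,0,-0.175],[0,0,-0.2]]' --slide '[[0,0,-0.0025],[0,0,-0.005],[0,0,-0.0075],[0,0,-0.01],[0,0,-0.0125],[0,0,-0.015],[0,0,-0.0175],[0,0,-0.02]]' --grip '[-1,-1,-1,-1,-1,-1,-1,-1]'

```text
clock: 6.5
position: [667.6, -127.4, 110.4]
ee_rot: [0.759, -0.651, 0.001, -0.0]
contact_force: [-4.1, -0.5, 6.1]
gripper_width: 59.3
grasp_force: 62.9
```

Call:
servo_tool --rotation '[[0,0,-0.025],[0,0,-0.05],[0,0,-0.075],[0,0,-0.1],[0,0,-0.1],[0,0,-0.1]]' --slide '[[0,0,-0.0025],[0,0,-0.005],[0,0,-0.0075],[0,0,-0.01],[0,0,-0.01],[0,0,-0.01]]' --grip '[-1,-1,-1,-1,-1,-1]'

```text
clock: 7.25
position: [667.0, -127.3, 108.3]
ee_rot: [-0.522, 0.853, -0.001, 0.0]
contact_force: [-5.6, 0.8, 7.1]
gripper_width: 59.1
grasp_force: 62.8
```

```bash
python3 -c "
from h import *
st()"
```

```text
t 7.25 p [ 667.  -127.3  108.3] closeyaw 153.0 zdir [ 0.001 -0.001 -1.   ] j [ 0.05  0.57 -0.    0.   -0.99 -0.52] F [-5.6  0.8  7.1] T [ 0.14  1.41 -0.23] w 59.1 g 62.8
```

Call:
servo_tool --rotation '[[0,0,-0.02],[0,0,-0.04],[0,0,-0.06],[0,0,-0.08],[0,0,-0.08]]' --slide '[[0,0,-0.002],[0,0,-0.004],[0,0,-0.006],[0,0,-0.008],[0,0,-0.008]]' --grip '[-1,-1,-1,-1,-1]'

```text
clock: 7.88
position: [666.6, -127.0, 106.7]
ee_rot: [-0.294, 0.956, -0.0, -0.0]
contact_force: [-6.4, 0.8, 8.6]
gripper_width: 59.2
grasp_force: 62.8
```

```bash
python3 -c "
from h import *
st()"
```

```text
t 7.88 p [ 666.6 -127.   106.7] closeyaw 124.2 zdir [-0.    -0.001 -1.   ] j [ 0.05  0.57 -0.01  0.   -0.99 -1.02] F [-6.4  0.8  8.6] T [ 0.36  1.68 -0.18] w 59.2 g 62.8
```

Call:
servo_tool --rotation '[[0,0,-0.02],[0,0,-0.04],[0,0,-0.06],[0,0,-0.08],[0,0,-0.08]]' --slide '[[0,0,-0.002],[0,0,-0.004],[0,0,-0.006],[0,0,-0.008],[0,0,-0.008]]' --grip '[-1,-1,-1,-1,-1]'

```text
clock: 8.5
position: [664.9, -126.7, 105.3]
ee_rot: [-0.049, 0.999, -0.0, -0.002]
contact_force: [-10.5, 3.3, 10.5]
gripper_width: 59.2
grasp_force: 83.6
```

```bash
python3 -c "
from h import *
st()"
```

```text
t 8.5 p [ 664.9 -126.7  105.3] closeyaw 95.6 zdir [-0.004 -0.001 -1.   ] j [ 0.05  0.57 -0.01  0.   -0.99 -1.52] F [-10.5   3.3  10.5] T [0.88 2.81 0.97] w 59.2 g 83.6
```

```bash
python3 -c "
from h import *
d=get_image('wrist');save(d,'w4.png')"
```

```text
(no output)
```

View pics/w4.png

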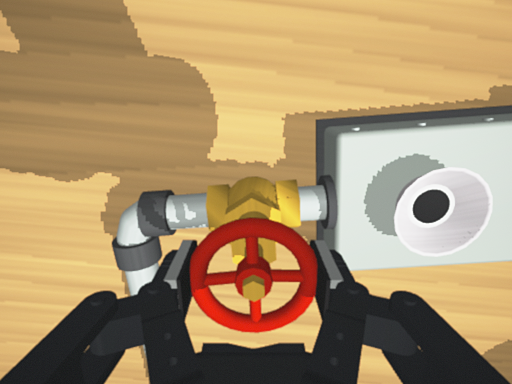

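The spokes have slipped about 12° relative to the pads (wheel around (253,275)) and torque rose to about 1 N m, so the closed stop is reached. Releasing and lifting.

Call:
servo_tool --rotation '[[0,0,0],[0,0,0],[0,0,0],[0,0,0],[0,0,0],[0,0,0],[0,0,0],[0,0,0]]' --slide '[[0,0,0],[0,0,0],[0,0,0],[0,0,0],[0,0,0],[0,0,0.2],[0,0,0.5],[0,0,0.625]]' --grip '[1,1,1,1,1,1,1,1]'

```text
clock: 9.55
position: [668.9, -127.2, 231.8]
ee_rot: [-0.047, 0.999, -0.001, 0.003]
contact_force: [0.9, 1.1, 0.6]
gripper_width: 85.2
grasp_force: 0.0
```

Call:
servo_tool --rotation '[[0,0,0.03],[0,0,0.06],[0,0,0.09],[0,0,0.12],[0,0,0.12]]' --slide '[[-0.15,0.85,0],[-0.15,0.85,0],[-0.15,0.85,0],[-0.15,0.85,0],[-0.15,0.85,0]]' --grip '[1,1,1,1,1]'

```text
clock: 10.18
position: [637.2, 43.8, 227.1]
ee_rot: [-0.411, 0.912, -0.0, 0.0]
contact_force: [0.4, -0.1, -0.4]
gripper_width: 85.5
grasp_force: 0.0
```

Call:
servo_tool --rotation '[[0,0,0.03],[0,0,0.06],[0,0,0.09],[0,0,0.119],[0,0,0.119]]' --slide '[[-0.45,0.4,0],[-0.45,0.4,0],[-0.45,0.4,0],[-0.45,0.4,0],[-0.45,0.4,0]]' --grip '[1,1,1,1,1]'

```text
clock: 10.8
position: [547.4, 122.6, 227.2]
ee_rot: [0.714, -0.701, 0.0, -0.0]
contact_force: [-0.6, 0.0, -0.4]
gripper_width: 85.9
grasp_force: 0.0
```

```bash
python3 - <<'E'
from h import *
st()
d,w=wristw();save(d,'w5.png')
P=w.reshape(-1,3)
def rg(c,zlo,zhi,r=45):
    s=P[(np.hypot(P[:,0]-c[0],P[:,1]-c[1])<r)&(P[:,2]>zlo)&(P[:,2]<zhi)]
    if len(s)<20:return len(s)
    (c,r)=cv2.minEnclosingCircle(s[:,:2].astype(np.float32));return len(s),np.round(c,1),round(r,1),np.median(s[:,2]).round(1)
print('dry',rg((606,214),98,112)); print('seat1',rg((625,105.6),66,76))
for c in [(454,368),(437,227),(461,94)]: print(rg(c,44,56))
t=get_image('top');w=world(t);s=w[170:290,360:500].reshape(-1,3)
f=s[(s[:,2]>100)&(s[:,2]<108)];print('floor',cv2.minAreaRect(f[:,:2].astype(np.float32)),np.median(f[:,2]),np.median(f[:,:2],0))
f=s[(s[:,2]>138)&(s[:,2]<150)];print('rim',cv2.minAreaRect(f[:,:2].astype(np.float32)),np.median(f[:,2]))
E
```

```text
t 10.8 p [547.4 122.6 227.2] closeyaw -179.0 zdir [ 0.  0. -1.] j [ 0.51  0.28 -0.16  0.   -1.13 -0.49] F [-0.6  0.  -0.4] T [-0.05 -0.03  0.08] w 85.9 g 0.0
dry (864, array([608.2, 213.5]), 30.5, np.float64(104.2))
seat1 (890, array([627.4, 105.5]), 31.8, np.float64(68.5))
(412, array([456.3, 367.7]), 30.6, np.float64(48.5))
(469, array([439.8, 226.2]), 30.0, np.float64(49.0))
(756, array([464. ,  93.6]), 30.3, np.float64(49.2))
floor ((432.17913818359375, -391.6910400390625), (199.08888244628906, 228.321044921875), 9.76574993133545) 104.13986328398471 [ 430.93588836 -398.77872278]
rim ((432.38671875, -393.1981201171875), (218.07736206054688, 242.0211181640625), 9.672942161560059) 142.93911028150512
```

Call:
servo_tool --rotation '[[0,0,0.024],[0,0,0.024],[0,0,0.024],[0,0,0.024],[0,0,0.024],[0,0,0.024],[0,0,0.024],[0,0,0.024]]' --slide '[[0.16,0.24,0],[0.303,0.4545,0],[0.303,0.4545,-0.05],[0.303,0.4545,-0.3],[0.303,0.4545,-0.5],[0.303,0.4545,-0.7],[0.303,0.4545,-0.775],[0.303,0.4545,-0.775]]' --grip '[1,1,1,1,1,1,1,1]'

```text
clock: 11.9
position: [607.7, 213.2, 71.6]
ee_rot: [0.766, -0.643, -0.0, 0.001]
contact_force: [0.3, -0.4, 0.6]
gripper_width: 85.3
grasp_force: 0.0
```

Call:
servo_tool --rotation '[[0,0,0],[0,0,0],[0,0,0],[0,0,0],[0,0,0],[0,0,0]]' --slide '[[0,0,0],[0,0,0],[0,0,0],[0,0,0],[0,0,0],[0,0,0]]' --grip '[-1,-1,-1,-1,-1,-1]'

```text
clock: 12.65
position: [609.0, 214.5, 74.7]
ee_rot: [0.766, -0.643, 0.001, -0.002]
contact_force: [-1.6, -0.7, 5.9]
gripper_width: 58.9
grasp_force: 64.1
```

```bash
python3 - <<'E'
from h import *
st()
d,w=wristw();save(d,'w6.png')
E
```

```text
t 12.65 p [609.  214.5  74.7] closeyaw -170.0 zdir [ 0.004  0.001 -1.   ] j [ 0.59  0.56 -0.13  0.   -0.88 -0.41] F [-1.6 -0.7  5.9] T [-0.14  0.45 -0.01] w 58.9 g 64.1
```

View pics/w6.png

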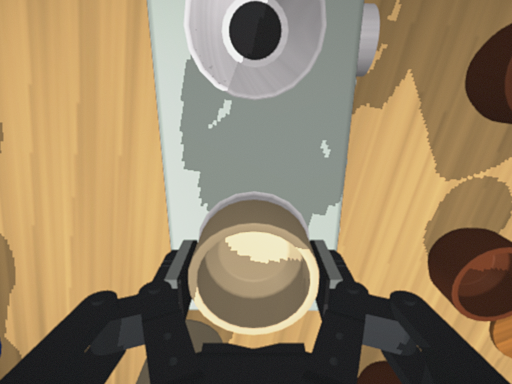

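Call:
servo_tool --rotation '[[0,0,0],[0,0,0],[0,0,0],[0,0,0],[0,0,0],[0,0,0]]' --slide '[[0,0,0.1],[0,0,0.3],[0,0,0.6],[0,0,0.8],[0,0,0.8],[0,0,0.8]]' --grip '[-1,-1,-1,-1,-1,-1]'

```text
clock: 13.45
position: [607.0, 213.9, 231.3]
ee_rot: [0.766, -0.643, -0.001, 0.0]
contact_force: [0.9, 0.1, -1.8]
gripper_width: 58.8
grasp_force: 64.7
```

Call:
servo_tool --rotation '[[0,0,0],[0,0,0],[0,0,0],[0,0,0],[0,0,0]]' --slide '[[-0.07,-0.25,0],[-0.14,-0.5,0],[-0.21,-0.75,0],[-0.29,-1,0],[-0.29,-1,0]]' --grip '[-1,-1,-1,-1,-1]'

```text
clock: 14.08
position: [547.6, 11.1, 230.5]
ee_rot: [0.765, -0.644, -0.001, 0.002]
contact_force: [-0.3, 0.3, -1.6]
gripper_width: 59.0
grasp_force: 64.8
```

Call:
servo_tool --rotation '[[0,0,0],[0,0,0],[0,0,0],[0,0,0],[0,0,0]]' --slide '[[-0.07,-0.25,0],[-0.14,-0.5,0],[-0.21,-0.75,0],[-0.29,-1,0],[-0.29,-1,0]]' --grip '[-1,-1,-1,-1,-1]'

```text
clock: 14.7
position: [490.5, -187.9, 230.5]
ee_rot: [0.765, -0.644, -0.001, 0.001]
contact_force: [0.3, 0.6, -2.4]
gripper_width: 58.7
grasp_force: 64.9
```

Call:
servo_tool --rotation '[[0,0,0],[0,0,0],[0,0,0],[0,0,0],[0,0,0],[0,0,0]]' --slide '[[-0.07,-0.25,0],[-0.14,-0.5,0],[-0.21,-0.75,0],[-0.29,-1,0],[-0.29,-1,0],[-0.29,-1,0]]' --grip '[-1,-1,-1,-1,-1,-1]'

```text
clock: 15.45
position: [434.3, -385.0, 230.9]
ee_rot: [0.766, -0.643, -0.001, -0.0]
contact_force: [-0.5, 0.7, -1.8]
gripper_width: 58.7
grasp_force: 64.9
```

```bash
python3 - <<'E'
from h import *
st()
E
```

```text
t 15.45 p [ 434.3 -385.   230.9] closeyaw -170.0 zdir [-0.002  0.001 -1.   ] j [-0.45  0.31 -0.1  -0.   -1.16  0.62] F [-0.5  0.7 -1.8] T [ 0.06  0.01 -0.02] w 58.7 g 64.9
```

Call:
servo_tool --rotation '[[0,0,0],[0,0,0],[0,0,0],[0,0,0],[0,0,0],[0,0,0]]' --slide '[[0,-0.03,-0.15],[0,-0.03,-0.3],[0,-0.03,-0.42],[0,-0.03,-0.49],[0,-0.03,-0.525],[0,-0.03,-0.525]]' --grip '[-1,-1,-1,-1,-1,-1]'

```text
clock: 16.2
position: [434.3, -391.7, 127.3]
ee_rot: [0.766, -0.642, 0.0, 0.0]
contact_force: [-1.0, -0.5, -0.6]
gripper_width: 58.6
grasp_force: 64.9
```

Call:
servo_tool --rotation '[[0,0,0],[0,0,0],[0,0,0],[0,0,0],[0,0,0],[0,0,0],[0,0,0],[0,0,0]]' --slide '[[0,0,-0.005],[0,0,-0.005],[0,0,-0.005],[0,0,-0.005],[0,0,-0.005],[0,0,0.1],[0,0,0.3],[0,0,0.5]]' --grip '[-1,1,1,1,1,1,1,1]'

```text
clock: 17.2
position: [433.7, -391.9, 228.0]
ee_rot: [0.766, -0.643, -0.0, 0.0]
contact_force: [0.6, 0.2, -0.3]
gripper_width: 85.5
grasp_force: 0.0
```

```bash
python3 - <<'E'
from h import *
st()
t=get_image('top');save(t,'t7.png');w=world(t)
for n,p in dict(d0=(118,216),d1=(173,224),d2=(226,216)).items(): print(n,ring(w,p,38,62))
d,w=wristw();P=w.reshape(-1,3);s=P[(np.hypot(P[:,0]-434,P[:,1]+392)<60)&(P[:,2]>140)&(P[:,2]<165)]
print(cv2.minEnclosingCircle(s[:,:2].astype(np.float32)),np.median(s[:,2]),len(s))
E
```

```text
t 17.2 p [ 433.7 -391.9  228. ] closeyaw -170.0 zdir [-0.001  0.    -1.   ] j [-0.46  0.32 -0.1   0.   -1.15  0.63] F [ 0.6  0.2 -0.3] T [ 0.01 -0.08  0.04] w 85.5 g 0.0
d0 (177, array([454.1, 368.1,  29.8]), np.float64(48.9), array([454.4, 368.1]), 30.6)
d1 (159, array([436.8, 226.9,  29.5]), np.float64(48.4), array([437.2, 226.9]), 30.1)
d2 (143, array([461.5,  94.3,  29.5]), np.float64(48.8), array([461.7,  94.7]), 30.1)
((434.2041320800781, -392.8309326171875), 30.336774826049805) 153.82468937603676 1778
```

Call:
servo_tool --rotation '[[0,0,0],[0,0,0],[0,0,0],[0,0,0],[0,0,0]]' --slide '[[0,0.3,0],[0,0.6,0],[0.05,0.9,0],[0.05,1,0],[0.05,1,0]]' --grip '[1,1,1,1,1]'

```text
clock: 17.92
position: [443.8, -190.7, 227.1]
ee_rot: [0.767, -0.642, -0.0, -0.0]
contact_force: [-0.0, -0.1, 0.5]
gripper_width: 85.6
grasp_force: 0.0
```

Call:
servo_tool --rotation '[[0,0,0],[0,0,0],[0,0,0],[0,0,0],[0,0,0]]' --slide '[[0,0.3,0],[0,0.6,0],[0.1,0.9,-0.1],[0.1,1,-0.2],[0.1,1,-0.2]]' --grip '[1,1,1,1,1]'

```text
clock: 18.55
position: [463.2, 8.2, 185.3]
ee_rot: [0.766, -0.642, -0.001, 0.002]
contact_force: [0.5, -0.9, 0.7]
gripper_width: 85.6
grasp_force: 0.0
```

```bash
cat >> h.py <<'E'
def wr(c,zlo,zhi,r=45):
    d,w=wristw();P=w.reshape(-1,3)
    s=P[(np.hypot(P[:,0]-c[0],P[:,1]-c[1])<r)&(P[:,2]>zlo)&(P[:,2]<zhi)]
    if len(s)<20:return len(s)
    (c,r)=cv2.minEnclosingCircle(s[:,:2].astype(np.float32));return len(s),np.round(c,1),round(r,1),np.median(s[:,2]).round(1)
E
python3 - <<'E'
from h import *
st();print(wr((464,94),42,57));print('s0',wr((646,-3),63,76))
E
```

```text
t 18.55 p [463.2   8.2 185.3] closeyaw -169.9 zdir [-0.004 -0.001 -1.   ] j [ 0.37  0.15 -0.44 -0.   -0.98 -0.19] F [ 0.5 -0.9  0.7] T [-0.03 -0.01  0.01] w 85.6 g 0.0
(881, array([464.3,  93.8]), 30.2, np.float64(48.9))
s0 (1912, array([646.4,  -3.4]), 32.2, np.float64(67.4))
```

Call:
servo_tool --rotation '[[0,0,0],[0,0,0],[0,0,0],[0,0,0],[0,0,0],[0,0,0],[0,0,0],[0,0,0]]' --slide '[[0.005,0.25,0],[0.005,0.428,0],[0.005,0.428,-0.1],[0.005,0.428,-0.35],[0.005,0.428,-0.6],[0.005,0.428,-0.78],[0.005,0.428,-0.845],[0.005,0.428,-0.845]]' --grip '[1,1,1,1,1,1,1,1]'

```text
clock: 19.65
position: [465.6, 93.0, 18.4]
ee_rot: [0.766, -0.643, 0.0, 0.0]
contact_force: [-0.8, 0.2, 0.3]
gripper_width: 85.3
grasp_force: 0.0
```

Call:
servo_tool --rotation '[[0,0,0],[0,0,0],[0,0,0],[0,0,0],[0,0,0],[0,0,0]]' --slide '[[0,0,0],[0,0,0],[0,0,0],[0,0,0],[0,0,0],[0,0,0]]' --grip '[-1,-1,-1,-1,-1,-1]'

```text
clock: 20.4
position: [466.0, 94.0, 19.9]
ee_rot: [0.766, -0.642, 0.001, -0.001]
contact_force: [-0.3, -1.8, 6.1]
gripper_width: 57.4
grasp_force: 63.7
```

Call:
servo_tool --rotation '[[0,0,0],[0,0,0],[0,0,0],[0,0,0],[0,0,0],[0,0,0]]' --slide '[[0,0,0.1],[0,0,0.3],[0,0,0.55],[0,0,0.8],[0,0,0.8],[0,0,0.8]]' --grip '[-1,-1,-1,-1,-1,-1]'

```text
clock: 21.15
position: [464.1, 93.5, 177.9]
ee_rot: [0.766, -0.643, -0.0, -0.0]
contact_force: [-0.4, -0.4, -1.9]
gripper_width: 57.6
grasp_force: 64.7
```

```bash
python3 - <<'E'
from h import *
st()
d,w=wristw();P=w[200:360,180:330].reshape(-1,3);p=read_state()['position']
s=P[(np.hypot(P[:,0]-p[0],P[:,1]-p[1])<36)&(P[:,2]>p[2]+10)&(P[:,2]<p[2]+60)]
print(np.percentile(s[:,2]-p[2],[5,50,95]))
E
```

```text
t 21.15 p [464.1  93.5 177.9] closeyaw -170.0 zdir [-0.     0.001 -1.   ] j [ 0.54  0.18 -0.43 -0.   -0.96 -0.37] F [-0.4 -0.4 -1.9] T [-0.03  0.05  0.01] w 57.6 g 64.7
[12.05651587 27.6162353  39.94968012]
```

Call:
servo_tool --rotation '[[0,0,0],[0,0,0],[0,0,0],[0,0,0],[0,0,0],[0,0,0]]' --slide '[[0.25,-0.13,0],[0.5,-0.26,0],[0.75,-0.4,0],[0.91,-0.4835,0],[0.91,-0.4835,0],[0.91,-0.4835,0]]' --grip '[-1,-1,-1,-1,-1,-1]'

```text
clock: 21.95
position: [645.7, -3.1, 176.1]
ee_rot: [0.766, -0.643, -0.001, 0.001]
contact_force: [-0.2, -0.3, -0.3]
gripper_width: 57.6
grasp_force: 64.8
```

Call:
servo_tool --rotation '[[0,0,0],[0,0,0],[0,0,0],[0,0,0],[0,0,0],[0,0,0]]' --slide '[[0,0,-0.15],[0,0,-0.3],[0,0,-0.4],[0,0,-0.46],[0,0,-0.49],[0,0,-0.49]]' --grip '[-1,-1,-1,-1,-1,-1]'

```text
clock: 22.7
position: [646.8, -2.9, 80.4]
ee_rot: [0.766, -0.643, 0.0, -0.0]
contact_force: [0.4, 0.6, -0.9]
gripper_width: 57.4
grasp_force: 64.8
```

```bash
python3 - <<'E'
from h import *
st()
E
```

```text
t 22.7 p [646.8  -2.9  80.4] closeyaw -170.0 zdir [ 0. -0. -1.] j [ 0.25  0.55 -0.12  0.   -0.9  -0.07] F [ 0.4  0.6 -0.9] T [ 0.01  0.01 -0.02] w 57.4 g 64.8
```

Lower the last few millimetres, then release and rise.

Call:
servo_tool --rotation '[[0,0,0],[0,0,0],[0,0,0],[0,0,0]]' --slide '[[0,0,-0.01],[0,0,-0.02],[0,0,-0.025],[0,0,-0.025]]' --grip '[-1,-1,-1,-1]'

```text
clock: 23.2
position: [647.1, -3.1, 75.9]
ee_rot: [0.766, -0.643, 0.0, -0.0]
contact_force: [-1.4, -0.2, 2.7]
gripper_width: 57.2
grasp_force: 65.3
```

Call:
servo_tool --rotation '[[0,0,0],[0,0,0],[0,0,0],[0,0,0],[0,0,0],[0,0,0],[0,0,0],[0,0,0]]' --slide '[[0,0,0],[0,0,0],[0,0,0],[0,0,0],[0,0,0],[0,0,0.1],[0,0,0.35],[0,0,0.6]]' --grip '[1,1,1,1,1,1,1,1]'

```text
clock: 24.2
position: [646.6, -3.2, 196.1]
ee_rot: [0.766, -0.643, -0.0, 0.0]
contact_force: [1.5, 0.4, -0.4]
gripper_width: 85.1
grasp_force: 0.0
```

```bash
python3 - <<'E'
from h import *
st();print('seat0 tumbler',wr((646,-3),96,115))
t=get_image('top');w=world(t)
for n,p in dict(d0=(118,216),d1=(173,224)).items(): print(n,ring(w,p,38,62))
E
```

```text
t 24.2 p [646.6  -3.2 196.1] closeyaw -170.0 zdir [-0.001 -0.    -1.   ] j [ 0.24  0.45  0.01  0.   -1.14 -0.07] F [ 1.5  0.4 -0.4] T [ 0.02 -0.16 -0.  ] w 85.1 g 0.0
seat0 tumbler (1360, array([645.7,  -3.4]), 30.0, np.float64(104.4))
d0 (178, array([454.1, 368.3,  29.7]), np.float64(48.4), array([454.8, 368.1]), 30.9)
d1 None
```

```bash
python3 - <<'E'
from h import *
t=get_image('top');save(t,'t8.png')
E
```

```text
(no output)
```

View pics/t8.png

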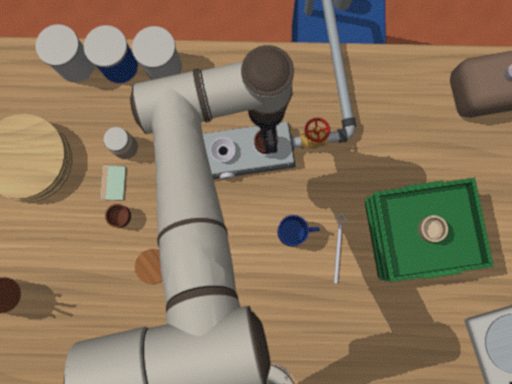

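Call:
servo_tool --rotation '[[0,0,0],[0,0,0],[0,0,0],[0,0,0],[0,0,0],[0,0,0],[0,0,0]]' --slide '[[-0.2,0.2,0],[-0.4,0.4,0],[-0.6,0.6,0],[-0.8,0.7,0],[-1,0.8,-0.05],[-1,0.8,-0.05],[-1,0.8,-0.05]]' --grip '[1,1,1,1,1,1,1]'

```text
clock: 25.22
position: [447.0, 157.0, 184.8]
ee_rot: [0.766, -0.643, 0.0, 0.0]
contact_force: [0.8, -0.8, -0.1]
gripper_width: 85.5
grasp_force: 0.0
```

```bash
python3 - <<'E'
from h import *
st();print(wr((439,226.5),42,57));print('s1',wr((627,105.5),63,76));print(wr((606,214),63,76))
E
```

```text
t 25.23 p [447.  157.  184.8] closeyaw -170.0 zdir [-0. -0. -1.] j [ 0.68  0.17 -0.42  0.   -0.98 -0.51] F [ 0.8 -0.8 -0.1] T [-0.03  0.   -0.02] w 85.5 g 0.0
(894, array([439.4, 226.5]), 30.2, np.float64(48.9))
s1 (2243, array([627.6, 105.2]), 32.3, np.float64(67.4))
(1480, array([608.6, 213.9]), 32.1, np.float64(67.3))
```

Call:
servo_tool --rotation '[[0,0,0],[0,0,0],[0,0,0],[0,0,0],[0,0,0],[0,0,0],[0,0,0],[0,0,0]]' --slide '[[-0.02,0.2,0],[-0.0375,0.3475,0],[-0.0375,0.3475,-0.1],[-0.0375,0.3475,-0.35],[-0.0375,0.3475,-0.6],[-0.0375,0.3475,-0.78],[-0.0375,0.3475,-0.84],[-0.0375,0.3475,-0.84]]' --grip '[1,1,1,1,1,1,1,1]'

```text
clock: 26.38
position: [439.9, 226.3, 16.8]
ee_rot: [0.766, -0.643, 0.0, 0.0]
contact_force: [0.1, 0.3, 1.3]
gripper_width: 85.5
grasp_force: 0.0
```

Call:
servo_tool --rotation '[[0,0,0],[0,0,0],[0,0,0],[0,0,0],[0,0,0],[0,0,0]]' --slide '[[0,0,0],[0,0,0],[0,0,0],[0,0,0],[0,0,0],[0,0,0]]' --grip '[-1,-1,-1,-1,-1,-1]'

```text
clock: 27.12
position: [440.3, 227.2, 19.1]
ee_rot: [0.766, -0.643, 0.0, -0.002]
contact_force: [-0.6, -0.4, 5.8]
gripper_width: 59.1
grasp_force: 63.5
```

Call:
servo_tool --rotation '[[0,0,0],[0,0,0],[0,0,0],[0,0,0],[0,0,0],[0,0,0]]' --slide '[[0,0,0.1],[0,0,0.3],[0,0,0.55],[0,0,0.8],[0,0,0.8],[0,0,0.8]]' --grip '[-1,-1,-1,-1,-1,-1]'

```text
clock: 27.88
position: [438.7, 226.0, 177.1]
ee_rot: [0.766, -0.643, -0.0, -0.0]
contact_force: [-0.4, 0.4, -1.8]
gripper_width: 58.7
grasp_force: 64.9
```

Call:
servo_tool --rotation '[[0,0,0],[0,0,0],[0,0,0],[0,0,0],[0,0,0],[0,0,0]]' --slide '[[0.25,-0.16,0],[0.5,-0.32,0],[0.75,-0.48,0],[0.943,-0.6035,0],[0.943,-0.6035,0],[0.943,-0.6035,0]]' --grip '[-1,-1,-1,-1,-1,-1]'

```text
clock: 28.62
position: [626.7, 105.4, 175.0]
ee_rot: [0.766, -0.643, -0.001, 0.002]
contact_force: [0.2, 0.4, -0.9]
gripper_width: 58.9
grasp_force: 65.1
```

Call:
servo_tool --rotation '[[0,0,0],[0,0,0],[0,0,0],[0,0,0],[0,0,0],[0,0,0],[0,0,0],[0,0,0]]' --slide '[[0,0,-0.15],[0,0,-0.3],[0,0,-0.4],[0,0,-0.45],[0,0,-0.475],[0,0,-0.49],[0,0,-0.505],[0,0,-0.505]]' --grip '[-1,-1,-1,-1,-1,-1,-1,-1]'

```text
clock: 29.62
position: [628.1, 105.7, 76.3]
ee_rot: [0.766, -0.643, 0.0, -0.0]
contact_force: [-0.6, -1.1, -0.4]
gripper_width: 59.1
grasp_force: 65.2
```

Call:
servo_tool --rotation '[[0,0,0],[0,0,0],[0,0,0],[0,0,0],[0,0,0],[0,0,0],[0,0,0],[0,0,0]]' --slide '[[0,0,-0.008],[0,0,-0.008],[0,0,-0.008],[0,0,-0.008],[0,0,-0.008],[0,0,0.1],[0,0,0.35],[0,0,0.6]]' --grip '[-1,1,1,1,1,1,1,1]'

```text
clock: 30.62
position: [627.8, 105.6, 197.2]
ee_rot: [0.766, -0.643, -0.0, 0.0]
contact_force: [0.9, -0.4, -0.4]
gripper_width: 85.4
grasp_force: 0.0
```

```bash
python3 - <<'E'
from h import *
st();print('seat1 tumbler',wr((627,105),96,115),wr((646,-3),96,115))
t=get_image('top');w=world(t)
print(ring(w,(118,216),38,62))
E
```

```text
t 30.62 p [627.8 105.6 197.2] closeyaw -170.0 zdir [-0.001 -0.001 -1.   ] j [ 0.42  0.43 -0.01  0.   -1.13 -0.25] F [ 0.9 -0.4 -0.4] T [ 0.   -0.11 -0.03] w 85.4 g 0.0
seat1 tumbler (1372, array([627. , 104.9]), 30.0, np.float64(104.4)) (1712, array([645.5,  -3.2]), 29.9, np.float64(104.6))
None
```

Call:
servo_tool --rotation '[[0,0,0],[0,0,0],[0,0,0],[0,0,0],[0,0,0],[0,0,0],[0,0,0]]' --slide '[[-0.2,0.2,0],[-0.4,0.4,0],[-0.6,0.6,0],[-0.8,0.8,0],[-0.86,0.93,-0.05],[-0.86,0.93,-0.05],[-0.86,0.93,-0.05]]' --grip '[1,1,1,1,1,1,1]'

```text
clock: 31.65
position: [455.9, 291.2, 185.4]
ee_rot: [0.766, -0.643, 0.0, 0.001]
contact_force: [-0.0, -0.4, -0.0]
gripper_width: 85.7
grasp_force: 0.0
```

```bash
python3 - <<'E'
from h import *
st();print(wr((456,368),42,57,60));print('s2',wr((608,214),63,76))
E
```

```text
t 31.65 p [455.9 291.2 185.4] closeyaw -170.0 zdir [-0.001 -0.001 -1.   ] j [ 0.87  0.28 -0.27  0.   -1.02 -0.69] F [-0.  -0.4 -0. ] T [-0.02  0.01  0.06] w 85.7 g 0.0
(886, array([456.3, 368.2]), 30.3, np.float64(48.9))
s2 (2451, array([608.9, 214. ]), 32.2, np.float64(67.4))
```

Call:
servo_tool --rotation '[[0,0,0],[0,0,0],[0,0,0],[0,0,0],[0,0,0],[0,0,0],[0,0,0],[0,0,0]]' --slide '[[0,0.2,0],[0.002,0.385,0],[0.002,0.385,-0.1],[0.002,0.385,-0.35],[0.002,0.385,-0.6],[0.002,0.385,-0.78],[0.002,0.385,-0.84],[0.002,0.385,-0.84]]' --grip '[1,1,1,1,1,1,1,1]'

```text
clock: 32.75
position: [457.0, 368.3, 18.1]
ee_rot: [0.766, -0.643, 0.0, 0.0]
contact_force: [0.6, -0.0, -0.1]
gripper_width: 85.5
grasp_force: 0.0
```

Call:
servo_tool --rotation '[[0,0,0],[0,0,0],[0,0,0],[0,0,0],[0,0,0],[0,0,0]]' --slide '[[0,0,0],[0,0,0],[0,0,0],[0,0,0],[0,0,0],[0,0,0]]' --grip '[-1,-1,-1,-1,-1,-1]'

```text
clock: 33.5
position: [457.4, 369.7, 20.5]
ee_rot: [0.766, -0.643, 0.0, -0.002]
contact_force: [-0.3, -0.4, 6.2]
gripper_width: 59.1
grasp_force: 64.0
```

Call:
servo_tool --rotation '[[0,0,0],[0,0,0],[0,0,0],[0,0,0],[0,0,0],[0,0,0]]' --slide '[[0,0,0.1],[0,0,0.3],[0,0,0.55],[0,0,0.8],[0,0,0.8],[0,0,0.8]]' --grip '[-1,-1,-1,-1,-1,-1]'

```text
clock: 34.25
position: [455.7, 368.3, 177.9]
ee_rot: [0.766, -0.643, -0.0, 0.0]
contact_force: [-0.1, 0.7, -0.9]
gripper_width: 59.0
grasp_force: 64.8
```

Call:
servo_tool --rotation '[[0,0,0],[0,0,0],[0,0,0],[0,0,0],[0,0,0],[0,0,0]]' --slide '[[0.2,-0.2,0],[0.4,-0.4,0],[0.6,-0.6,0],[0.764,-0.7735,0],[0.764,-0.7735,0],[0.764,-0.7735,0]]' --grip '[-1,-1,-1,-1,-1,-1]'

```text
clock: 35.0
position: [608.3, 213.6, 176.2]
ee_rot: [0.766, -0.643, -0.001, 0.002]
contact_force: [-0.4, -1.3, -2.0]
gripper_width: 59.2
grasp_force: 65.0
```

Call:
servo_tool --rotation '[[0,0,0],[0,0,0],[0,0,0],[0,0,0],[0,0,0],[0,0,0],[0,0,0],[0,0,0]]' --slide '[[0,0,-0.15],[0,0,-0.3],[0,0,-0.4],[0,0,-0.45],[0,0,-0.475],[0,0,-0.49],[0,0,-0.505],[0,0,-0.505]]' --grip '[-1,-1,-1,-1,-1,-1,-1,-1]'

```text
clock: 36.0
position: [609.3, 214.0, 77.3]
ee_rot: [0.766, -0.643, 0.0, -0.0]
contact_force: [-0.5, -0.8, -1.7]
gripper_width: 58.9
grasp_force: 65.0
```

Call:
servo_tool --rotation '[[0,0,0],[0,0,0],[0,0,0],[0,0,0],[0,0,0],[0,0,0],[0,0,0],[0,0,0]]' --slide '[[0,0,-0.012],[0,0,-0.012],[0,0,-0.012],[0,0,-0.012],[0,0,-0.012],[0,0,0.1],[0,0,0.35],[0,0,0.6]]' --grip '[-1,-1,1,1,1,1,1,1]'

```text
clock: 37.0
position: [609.0, 213.8, 198.0]
ee_rot: [0.766, -0.643, -0.0, 0.001]
contact_force: [1.1, 0.6, 0.1]
gripper_width: 85.4
grasp_force: 0.0
```

Call:
servo_tool --rotation '[[0,0,-0.029],[0,0,-0.058],[0,0,-0.087],[0,0,-0.116],[0,0,-0.116]]' --slide '[[0,-0.25,0.1],[0,-0.5,0.1],[0,-0.75,0.1],[0,-1,0.1],[0,-1,0.1]]' --grip '[1,1,1,1,1]'

```text
clock: 37.62
position: [608.9, 10.9, 217.1]
ee_rot: [-0.484, 0.875, -0.0, -0.0]
contact_force: [0.5, 0.8, -0.1]
gripper_width: 85.5
grasp_force: 0.0
```

```bash
python3 - <<'E'
from h import *
st()
for c in [(608.5,214),(627,105),(646,-3)]: print(wr(c,96,115))
t=get_image('top');w=world(t);print('dry',ring(w,(434,229),147,160)); save(t,'t9.png')
E
```

```text
t 37.62 p [608.9  10.9 217.1] closeyaw 147.9 zdir [-0. -0. -1.] j [ 0.28  0.37 -0.06  0.   -1.15 -0.84] F [ 0.5  0.8 -0.1] T [ 0.01 -0.03 -0.  ] w 85.5 g 0.0
(435, array([616.2, 204.9]), 26.8, np.float64(103.7))
(1117, array([626.6, 105. ]), 30.1, np.float64(103.9))
(1193, array([645.1,  -2.9]), 30.0, np.float64(104.3))
dry (195, array([ 432.4, -391.9,   29.8]), np.float64(153.3), array([ 431.9, -392.2]), 30.8)
```

View pics/t9.png

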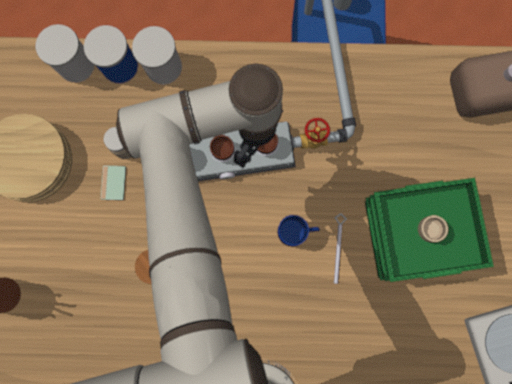

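The tray cup stands at (434,229) and the middle and right seats hold dark cups at (222,147) and (267,143); the left seat is hidden by the arm. I'll check it from the wheel.

Call:
servo_tool --rotation '[[0,0,-0.029],[0,0,-0.058],[0,0,-0.087],[0,0,-0.116],[0,0,-0.145],[0,0,-0.174],[0,0,-0.2],[0,0,-0.2]]' --slide '[[0.1,-0.2,0],[0.2,-0.4,0],[0.293,-0.687,0],[0.293,-0.687,0],[0.293,-0.687,0],[0.293,-0.687,0],[0.293,-0.687,0],[0.293,-0.687,0]]' --grip '[1,1,1,1,1,1,1,1]'

```text
clock: 38.83
position: [668.1, -122.0, 216.9]
ee_rot: [0.118, 0.993, 0.0, -0.0]
contact_force: [0.7, 0.4, -0.6]
gripper_width: 85.7
grasp_force: 0.0
```

Call:
servo_tool --rotation '[[0,0,-0.029],[0,0,-0.058],[0,0,-0.08],[0,0,-0.08],[0,0,-0.08]]' --slide '[[0,0,0],[0,0,0],[0,0,0],[0,0,0],[0,0,0]]' --grip '[1,1,1,1,1]'

```text
clock: 39.45
position: [667.9, -122.9, 217.0]
ee_rot: [0.361, 0.933, -0.0, -0.0]
contact_force: [-1.4, -0.1, -0.5]
gripper_width: 85.1
grasp_force: 0.0
```

```bash
python3 - <<'E'
from h import *
st();print('wheel',wr((667.5,-126.5),110,138))
t=get_image('top');w=world(t)
for p in [(178,153),(223,147),(267,143)]: print(ring(w,p,94,115))
E
```

```text
t 39.45 p [ 667.9 -122.9  217. ] closeyaw 47.7 zdir [-0.  0. -1.] j [ 0.06  0.49  0.13 -0.   -1.22 -2.37] F [-1.4 -0.1 -0.5] T [ 0.03  0.04 -0.03] w 85.1 g 0.0
wheel (2845, array([ 667.5, -125.2]), 31.4, np.float64(131.0))
(165, array([605.2, 214.1,  29.4]), np.float64(103.0), array([605.7, 213.8]), 30.1)
(55, array([623.9, 106. ,  28.7]), np.float64(104.3), array([624.1, 118.8]), 25.8)
(52, array([642.5,  -3.3,  29.3]), np.float64(104.4), array([645.4, -16.6]), 26.5)
```

Call:
servo_tool --rotation '[[0,0,0],[0,0,0],[0,0,0],[0,0,0],[0,0,0],[0,0,0]]' --slide '[[0,-0.015,0],[0,-0.015,-0.2],[0,-0.015,-0.4],[0,-0.015,-0.52],[0,-0.015,-0.57],[0,-0.015,-0.57]]' --grip '[1,1,1,1,1,1]'

```text
clock: 40.3
position: [667.9, -126.6, 103.0]
ee_rot: [0.363, 0.932, -0.0, -0.0]
contact_force: [-0.2, 1.0, 1.4]
gripper_width: 85.6
grasp_force: 0.0
```

Call:
servo_tool --rotation '[[0,0,0],[0,0,0],[0,0,0],[0,0,0],[0,0,0],[0,0,0]]' --slide '[[0,0,0],[0,0,0],[0,0,0],[0,0,0],[0,0,0],[0,0,0]]' --grip '[-1,-1,-1,-1,-1,-1]'

```text
clock: 41.05
position: [668.1, -127.0, 105.4]
ee_rot: [0.362, 0.932, -0.0, 0.001]
contact_force: [-1.7, -0.9, 5.8]
gripper_width: 59.8
grasp_force: 63.6
```

Call:
servo_tool --rotation '[[0,0,0.025],[0,0,0.05],[0,0,0.075],[0,0,0.1],[0,0,0.125],[0,0,0.15],[0,0,0.175],[0,0,0.2]]' --slide '[[0,0,0.0025],[0,0,0.005],[0,0,0.0075],[0,0,0.01],[0,0,0.0125],[0,0,0.015],[0,0,0.0175],[0,0,0.02]]' --grip '[-1,-1,-1,-1,-1,-1,-1,-1]'

```text
clock: 42.05
position: [668.3, -126.0, 109.4]
ee_rot: [-0.256, 0.967, -0.0, 0.001]
contact_force: [-1.9, 2.7, 5.7]
gripper_width: 59.2
grasp_force: 63.2
```

```bash
python3 - <<'E'
from h import *
st()
E
```

```text
t 42.05 p [ 668.3 -126.   109.4] closeyaw 119.7 zdir [ 0.002  0.    -1.   ] j [ 0.05  0.57 -0.   -0.   -1.   -1.1 ] F [-1.9  2.7  5.7] T [ 0.46  0.81 -0.33] w 59.2 g 63.2
```

Tracking well. Two more full sweeps, then creep to the stop.

Call:
servo_tool --rotation '[[0,0,0.025],[0,0,0.05],[0,0,0.075],[0,0,0.1],[0,0,0.125],[0,0,0.15],[0,0,0.175],[0,0,0.2]]' --slide '[[0,0,0.0025],[0,0,0.005],[0,0,0.0075],[0,0,0.01],[0,0,0.0125],[0,0,0.015],[0,0,0.0175],[0,0,0.02]]' --grip '[-1,-1,-1,-1,-1,-1,-1,-1]'

```text
clock: 43.05
position: [667.2, -125.5, 113.4]
ee_rot: [0.775, -0.632, -0.0, -0.001]
contact_force: [-4.5, 3.4, 8.1]
gripper_width: 59.3
grasp_force: 63.3
```

Call:
servo_tool --rotation '[[0,0,0.025],[0,0,0.05],[0,0,0.075],[0,0,0.1],[0,0,0.125],[0,0,0.15],[0,0,0.175],[0,0,0.2]]' --slide '[[0,0,0.0025],[0,0,0.005],[0,0,0.0075],[0,0,0.01],[0,0,0.0125],[0,0,0.015],[0,0,0.0175],[0,0,0.02]]' --grip '[-1,-1,-1,-1,-1,-1,-1,-1]'

```text
clock: 44.05
position: [666.5, -126.3, 117.3]
ee_rot: [0.998, -0.055, -0.001, -0.0]
contact_force: [-6.5, 0.9, 9.3]
gripper_width: 59.4
grasp_force: 63.4
```

Call:
servo_tool --rotation '[[0,0,0.02],[0,0,0.04],[0,0,0.06],[0,0,0.08],[0,0,0.1],[0,0,0.1]]' --slide '[[0,0,0.002],[0,0,0.004],[0,0,0.006],[0,0,0.008],[0,0,0.01],[0,0,0.01]]' --grip '[-1,-1,-1,-1,-1,-1]'

```text
clock: 44.8
position: [666.6, -126.8, 119.4]
ee_rot: [0.967, 0.254, -0.001, 0.0]
contact_force: [-5.8, -0.7, 8.6]
gripper_width: 59.3
grasp_force: 63.8
```

```bash
python3 - <<'E'
from h import *
st()
E
```

```text
t 44.8 p [ 666.6 -126.8  119.4] closeyaw -60.5 zdir [-0.001 -0.    -1.   ] j [ 0.05  0.56  0.01  0.   -1.02  2.03] F [-5.8 -0.7  8.6] T [0.06 1.72 0.05] w 59.3 g 63.8
```

Call:
servo_tool --rotation '[[0,0,0.02],[0,0,0.04],[0,0,0.06],[0,0,0.075],[0,0,0.075]]' --slide '[[0,0,0.002],[0,0,0.004],[0,0,0.006],[0,0,0.007],[0,0,0.007]]' --grip '[-1,-1,-1,-1,-1]'

```text
clock: 45.42
position: [666.9, -127.1, 120.8]
ee_rot: [0.882, 0.471, -0.0, -0.0]
contact_force: [-5.1, -1.9, 8.5]
gripper_width: 59.1
grasp_force: 62.8
```

```bash
python3 - <<'E'
from h import *
st()
d=get_image('wrist');save(d,'w10.png')
E
```

```text
t 45.42 p [ 666.9 -127.1  120.8] closeyaw -33.8 zdir [-0.  0. -1.] j [ 0.05  0.56  0.01 -0.   -1.02  2.5 ] F [-5.1 -1.9  8.5] T [-0.15  1.51 -1.21] w 59.1 g 62.8
```

View pics/w10.png

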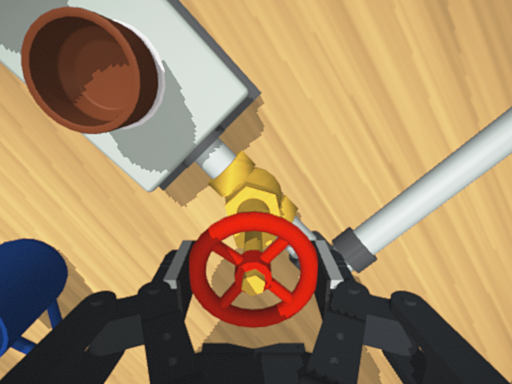

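Torque −1.2 N m marks the open stop (wheel at (253,268)). Releasing and lifting clear.

Call:
servo_tool --rotation '[[0,0,0],[0,0,0],[0,0,0],[0,0,0],[0,0,0],[0,0,0.0],[0,0,0],[0,0,0]]' --slide '[[0,0,0],[0,0,0],[0,0,0],[0,0,0],[0,0,0],[0,0,0.2],[0,0,0.5],[0,0,0.6]]' --grip '[1,1,1,1,1,1,1,1]'

```text
clock: 46.48
position: [669.6, -126.7, 243.7]
ee_rot: [0.881, 0.473, 0.003, 0.002]
contact_force: [-0.0, -0.2, -1.1]
gripper_width: 85.1
grasp_force: 0.0
```

Call:
servo_tool --rotation '[[0,0,0],[0,0,0],[0,0,0],[0,0,0],[0,0,0],[0,0,0]]' --slide '[[-0.2,-0.3,0],[-0.4,-0.6,0],[-0.5,-0.7,0],[-0.5,-0.7,0],[-0.5,-0.7,0],[-0.5,-0.7,0]]' --grip '[1,1,1,1,1,1]'

```text
clock: 47.22
position: [568.6, -265.5, 238.3]
ee_rot: [0.881, 0.473, 0.0, -0.0]
contact_force: [0.9, 0.8, 0.6]
gripper_width: 85.5
grasp_force: 0.0
```

```bash
python3 - <<'E'
from h import *
st()
t=get_image('top');save(t,'t11.png');w=world(t)
for p in [(178,153),(223,147),(267,143)]: print(ring(w,p,94,115))
print('dry',ring(w,(434,229),147,160),'wheel',ring(w,(318,129),130,165))
E
```

```text
t 47.23 p [ 568.6 -265.5  238.3] closeyaw -33.5 zdir [ 0.  0. -1.] j [-0.18  0.38  0.03 -0.   -1.21  2.74] F [0.9 0.8 0.6] T [-0.02  0.02  0.02] w 85.5 g 0.0
(165, array([605.1, 213.9,  29.5]), np.float64(103.8), array([605.7, 213.8]), 30.3)
(162, array([624.3, 105.3,  29.6]), np.float64(104.1), array([625., 105.]), 30.5)
(163, array([642.6,  -2.8,  29.7]), np.float64(103.4), array([642.6,  -2.7]), 30.1)
dry (193, array([ 432.3, -391.8,   29.7]), np.float64(153.6), array([ 432.6, -392. ]), 30.6) wheel None
```

View pics/t11.png

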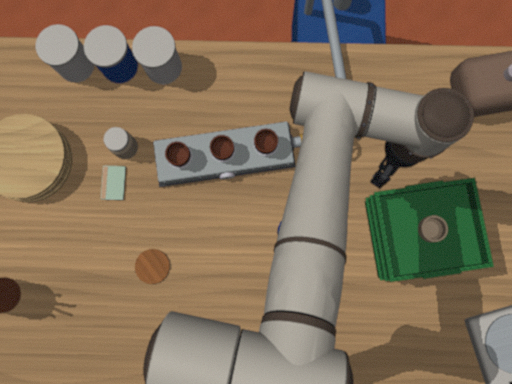

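All three dark cups are seated at (178,153), (222,147) and (267,141), and the pale one is in the tray at (434,229). The arm hides the wheel, so I'll check its height from the scene camera.

```bash
python3 - <<'E'
from h import *
def wz(d):
    w=world(d);im=d['image'].astype(int)
    m=(im[...,0]>110)&(im[...,1]<60)&(im[...,2]<60)&(np.hypot(w[...,0]-667,w[...,1]+126)<45)&(w[...,2]>105);s=w[m];print(len(s),s.mean(0).round(1),np.percentile(s[:,2],[5,50,95]).round(1))
wz(dict(np.load('scene0.npz')))
for i in range(3): wz(get_image('scene'))
E
```

```text
153 [ 670.6 -125.7  144.2] [139.7 144.1 147.9]
154 [ 670.9 -124.8  147.1] [142.9 147.3 150.7]
148 [ 670.9 -125.7  147.2] [143.1 147.3 150. ]
143 [ 671.2 -125.9  147.5] [143.4 147.6 152.1]
```

```bash
python3 -c "
from bench import *
print(job_done())"
```

```text
the job is handed in; nothing more can be done
None
```

The job is handed in (no verdict returned): I shut the valve, moved the one dry tumbler to the top tray, seated all three damp tumblers, then turned the valve back to its open stop and left the arm clear of everything.

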